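# Put the piled-up sanding kit away

## Task

The sanding kit has been left in one pile: take it apart from the top and put each thing away, right way up and lying flat inside the rim of its own place - the green tin in the round steel dish, the plain beech block in the blue tray, the cork block in the red tray, and the battery in the black charging cradle, each block and the battery lengthwise, either way round. Tip nothing over, set the battery down gently, and leave the jar of bolts and the tape measure where they stand.

Things in the scene. Friction and masses are not known exactly. Their poses are not given: they have to be found in the camera images.
- green_tin: small round green tin with a silver lid, 54 mm diameter, 61 mm high, about 0.16 kg. It is always on top of the pile, standing on the beech block. Origin: centre of its underside; z up.
- beech_block: plain rectangular beech sanding block, bare pale greyish wood on all sides, 52 (x) x 110 (y) x 42 (z) mm, about 0.16 kg. Second from the top: lies on the cork block, turned about 45 degrees to it. Origin: centre of its underside; y along its length, z up.
- cork_block: cork sanding block, speckled orange-brown cork sides with grey-beige paper over the top, 60 (x) x 115 (y) x 34 (z) mm, about 0.07 kg. Third from the top: lies on the battery, across it. Origin: centre of its underside; y along its length, z up. Its hard underside is 2 mm above the origin, so lying on a surface its origin is 2 mm below that surface.
- battery: black power-tool battery pack with a grey top and red buttons, 113 (x) x 68 (y) mm and 42 mm high, with a narrower step on top, 90 (x) x 52 (y) mm, up to 56 mm height (the step's centre is 5 mm to +x of the origin), about 0.43 kg. Bottom of the pile, standing on the bench. Can be gripped across the 68 mm body. Origin: centre of its underside; x along its length, z up.
- dish: round shallow dark-grey steel dish fixed to the bench, the place of the tin: outside 84 mm diameter, inside 76 mm at the rim, rim 15 mm high, floor 7 mm above the bench. Origin: centre of its underside (on the bench).
- blue_tray: blue rectangular shallow tray fixed to the bench, the place of the beech block: inside 84 (x) x 136 (y) mm, rim 6 mm thick and 13 mm high, floor 7 mm above the bench. Origin: centre of its underside; y along its length.
- red_tray: red rectangular shallow tray, otherwise the same as the blue one, fixed to the bench, the place of the cork block: inside 84 (x) x 136 (y) mm, rim 6 mm thick and 13 mm high, floor 7 mm above the bench. Origin: centre of its underside; y along its length.
- cradle: black plastic charging cradle fixed to the bench, place of the battery: shallow tray, inside 88 (x) x 132 (y) mm, floor 7 mm above the bench with three brass contact strips; rim 6 mm thick, 13 mm high, but the end at -y 16 mm thick, 21 mm high with a yellow stripe. The battery lies in it lengthwise, either way round. Origin: centre of the inside, at bench height; y along its length.
- jar: glass jar of bolts with a tin lid, 63 mm diameter, 79 mm high, standing loose on the bench among the trays; a bystander. Origin: centre of its underside.
- tape_measure: yellow and black tape measure, 37 x 72 x 64 mm, standing loose on the bench; a bystander. Origin: centre of its underside.

How it is judged:
At the end, for the whole second after the job is handed in: Tin in the dish, beech block in the blue tray, cork block in the red tray, battery in the cradle: each within 22 mm of the middle of its place, on its floor within 3 mm, upright within 0.06 rad, blocks and battery lengthwise within 0.3 rad (either way round), at rest (horizontal distance between green_tin and dish below 0.022 m and z of green_tin in the frame of dish between 0.004 and 0.01 m and angle between each of green_tin, beech_block, cork_block, battery's own z axis and vertical below 0.06 rad and linear speed of each of green_tin, beech_block, cork_block, battery below 0.02 m/s and angular speed of each of green_tin, beech_block, cork_block, battery below 0.2 rad/s and horizontal distance between beech_block and blue_tray below 0.022 m and z of beech_block in the frame of blue_tray between 0.004 and 0.01 m and angle between the y axis of beech_block and the y axis of blue_tray, either way round below 0.3 rad and horizontal distance between cork_block and red_tray below 0.022 m and z of cork_block in the frame of red_tray between 0.002 and 0.008 m and angle between the y axis of cork_block and the y axis of red_tray, either way round below 0.3 rad and horizontal distance between battery and cradle below 0.022 m and z of battery in the frame of cradle between 0.004 and 0.01 m and angle between the x axis of battery and the y axis of cradle, either way round below 0.3 rad); the robot touches nothing.
It fails at once if the tin, a block or the battery is tipped over or turned on its side (angle between any of green_tin, beech_block, cork_block, battery's own z axis and vertical above 0.8 rad).
It fails at once if the jar of bolts is pushed more than 25 mm from where it stood (distance of jar from where it was at the start of the episode above 0.025 m).
It fails at once if the tape measure is pushed more than 25 mm from where it stood (distance of tape_measure from where it was at the start of the episode above 0.025 m).
It fails at once if the battery is dropped or slammed into its cradle (more than 80 N) (contact force between battery and cradle above 80 N).
It also fails if it takes over 123 s, if anything falls off the work surface, if the arm or the gripper's body presses on something with over 40 N, if the wrist force passes 120 N, or if a joint passes its speed limit or range.

## Robot

A 7-joint arm with a two-finger parallel gripper is mounted at the origin on the work surface; the furniture and walls round the work are solid. World frame = base frame: x ahead of the robot, y to its left, z up, the work surface at z = 0. Lengths are in m, angles in rad, forces in N, time in s.
With the tool pointing down it reaches from about 0.4 to 0.875 m from the base axis. Payload 19.3 kg.
Tool frame: the origin (TCP) lies at the very end of the fingers, on their centre line; the grasp point (between the pads) lies 19 mm behind it; z points along the fingers, y is the line along which they close (so a half turn about z gives the same grasp; the last joint's range is limited). The gripper opens to 85 mm and grips with 20 to 120 N. Pads are 22 mm wide; open, the fingers measure 114 mm over their backs; the gripper's body (76 mm by 85 mm) begins 54 mm behind the grasp point. The pads swing forward as they close: fully open they stand 13 mm farther back than shut.
Start: joints at [-1.254, 0.521, -0.036, 1.599, 0.021, 1.021, -0.113], TCP at [0.236, 0.579, 0.231] pointing down, gripper open.
Joint ranges: [-2.91, 2.91], [-0.3, 2.13], [-1.5, 1.42], [0.17, 2.43], [-1.26, 4.41], [0.16, 1.93], [-2.52, 2.52]. Speed limits (rad/s): [1.89, 1.89, 2.39, 2.39, 3.01, 3.01, 3.01].

## Interface

Orientations are given as [roll, pitch, yaw] about the fixed x, y, z axes, in that order (R = Rz(yaw) Ry(pitch) Rx(roll)).
In Python, from workcell import bot gives the robot as it stands.
- The arm moves only by the shell command python3 -m crank 'ROWS' [FORCE]. ROWS is a JSON object of lists of equal length, an entry for each row: "travel": the shift along the world's x, y, z in cm, a list of three; "turn": the turn, a rotation vector about the world's x, y, z in degrees, a list of three; "gripper": the closure, from 0 (fully open) to 1 (shut). A call has exactly 5 rows; each row is the pose to reach, as a shift and turn from the pose commanded when the call began; what a row does not reach only later rows make up. A row lasts 1/10 s, in which the tool goes at most 50 mm and 8.59 degrees, less where a joint would pass 70% of its speed; a pose out of reach is approached as far as the arm can. A call with a gripper value outside its range is refused whole. The fingers move at their own pace and stop on an object; FORCE is the grip in N (left out, the last holds). Time passes only in rows, so rows that repeat a pose let the fingers close, or fill a call up. It gives the time, the measured TCP pose, the force, the opening and the grip force at its end, in the units of the state.
- bot.observe(): the state, without advancing time (a new reading comes with each control period).
- bot.grab_frame(name): name is "side" or "top"; returns a dict with "pixels" (400x640x3 uint8, red, green, blue), "fx", "fy", "cx", "cy" (pixels), "extrinsics" (4x4, takes a point from world to camera coordinates). Camera axes: x right, y down, z forward; pixel columns grow to the right and rows downward; lengths in m; the calibration is good to about 2 mm. A picture is of the moment at which its call begins. There is no depth.
- bot.job_done(): hands the job in; it is judged then, once.
The state is a dict: "clock": time; "qpos": joint angles; "qd": joint speeds; "joint_efforts": joint torques, N m; "position": TCP position; "tool_rot": TCP orientation; "force": force on the tool from outside, world axes, zero at the start; "moment": the same for the moment, N m; "grip_width": finger opening in m; "finger_force": force on a finger pad.
Only numpy, scipy, OpenCV 4.12 (cv2) and the standard library are available. Lean on these libraries where they do the work, as an engineer would, in place of code of your own. Each camera call takes 0.05 s, during which the arm holds its last target. There are 200 camera calls.

## Working session

There is one attempt and no reset: what is moved stays moved. The work goes in short steps, Python scripts to look and compute and a shell command to move; the robot and the scene stay as the last step left them, time stands still between calls to the robot, and variables do not carry over. Pictures are saved under pics/ and viewed, at most 14 in all, crops included, and the job is handed in when it is done.

```bash
mkdir -p pics; ls
python3 - <<'E'
from workcell import bot
import cv2,numpy as np,pickle
for n in("side","top"):
    f=bot.grab_frame(n);cv2.imwrite(f"pics/{n}0.png",f["pixels"][:,:,::-1]);pickle.dump(f,open(f"pics/{n}0.pkl","wb"))
    print(n,f["fx"],f["fy"],f["cx"],f["cy"],np.round(f["extrinsics"],3).tolist())
print({k:np.round(v,3).tolist() for k,v in bot.observe().items()})
E
```

```text
pics
side 407.6109366761767 407.6109366761767 319.1868641913545 202.41542242748739 [[-0.994, -0.108, -0.007, 0.452], [-0.032, 0.358, -0.933, 0.122], [0.103, -0.927, -0.359, 1.371], [0.0, 0.0, 0.0, 1.0]]
top 443.79375721477373 443.79375721477373 317.1779914576947 201.90034439978294 [[-0.02, -0.999, -0.026, 0.013], [-0.996, 0.023, -0.081, 0.455], [0.081, 0.025, -0.996, 1.382], [0.0, 0.0, 0.0, 1.0]]
{'clock': 0.1, 'qpos': [-1.254, 0.522, -0.036, 1.6, 0.021, 1.021, -0.113], 'qd': [0.002, -0.002, -0.002, -0.001, 0.0, 0.0, -0.001], 'joint_efforts': [0.004, -92.849, 1.984, -37.054, 0.018, 0.005, -0.0], 'position': [0.236, 0.579, 0.231], 'tool_rot': [-3.141, 0.0, 2.755], 'force': [0.341, -0.47, -1.358], 'moment': [-0.068, -0.016, -0.01], 'finger_force': 0.0, 'grip_width': 0.085}
```

View pics/side0.png

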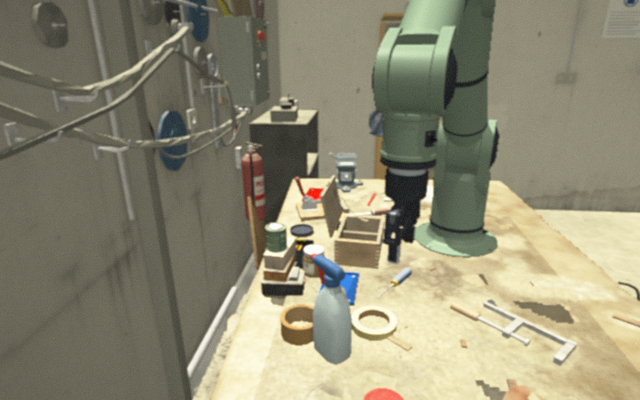

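View pics/top0.png

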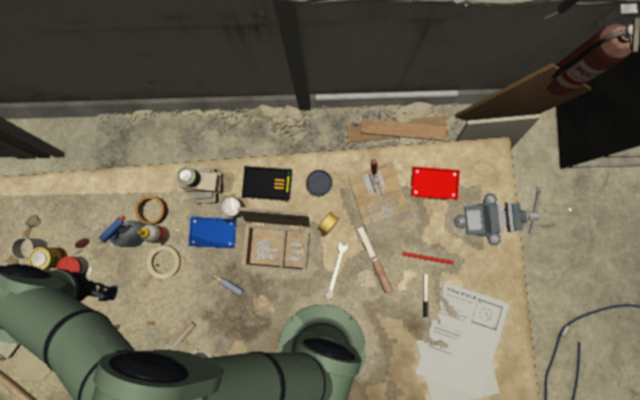

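The side view shows the pile at about (283,262), with the jar and the black-lidded item beside it. The top view shows the pile at (200,185), blue tray (213,232), cradle (268,183), dish (319,182), red tray (435,183), jar (232,205) and tape measure (328,224). I'll enlarge both next.

Run:
```python
import cv2
t=cv2.imread("pics/top0.png")[155:255,165:345];s=cv2.imread("pics/side0.png")[175:305,235:395]
cv2.imwrite("pics/tc.png",cv2.resize(t,(792,440),interpolation=cv2.INTER_CUBIC))
cv2.imwrite("pics/sc.png",cv2.resize(s,(720,585),interpolation=cv2.INTER_CUBIC))
```

```text
(no output)
```

View pics/tc.png

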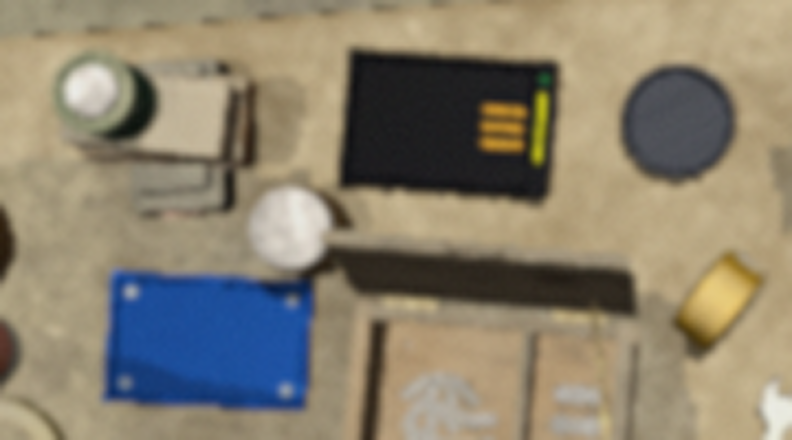

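View pics/sc.png

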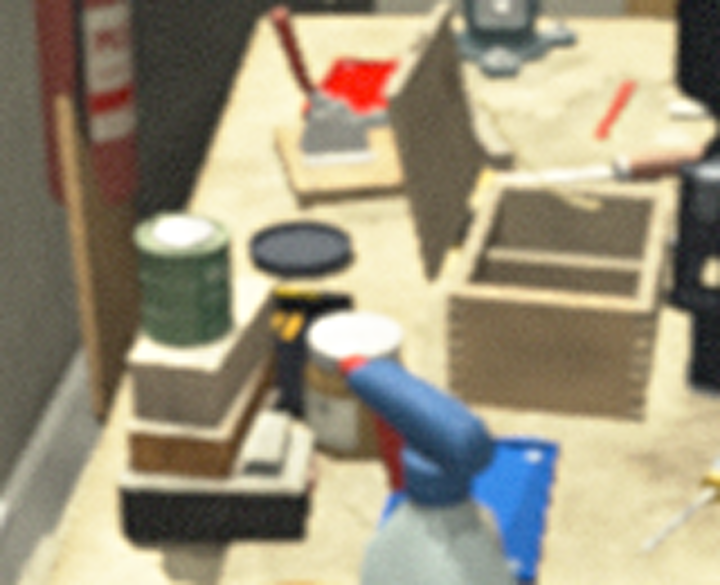

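The enlarged top view shows the tin on the left end of the beech block at about (187,176) full-frame. The beech and cork both run nearly horizontally in the image, and the battery sticks out above and below them. The yellow end of the cradle is on the right. The side view confirms the order of the stack.

```bash
cat > h.py <<'E'
import cv2,numpy as np,pickle
def ray(f,u,v):
    E=f["extrinsics"];R,t=E[:3,:3],E[:3,3]
    return -R.T@t, R.T@np.array([(u-f["cx"])/f["fx"],(v-f["cy"])/f["fy"],1])
def onz(f,u,v,z):
    c,d=ray(f,u,v);return c+d*(z-c[2])/d[2]
def tri(f,p,g,q):
    a,d=ray(f,*p);b,e=ray(g,*q)
    s=np.linalg.lstsq(np.c_[d,-e],b-a,rcond=None)[0]
    P,Q=a+s[0]*d,b+s[1]*e
    return (P+Q)/2,np.linalg.norm(P-Q)
def blobs(f,lo,hi,roi,amin=30):
    hsv=cv2.cvtColor(f["pixels"],cv2.COLOR_RGB2HSV);m=cv2.inRange(hsv,lo,hi);k=np.zeros_like(m)
    x0,y0,x1,y1=roi;k[y0:y1,x0:x1]=m[y0:y1,x0:x1]
    return sorted([c for c in cv2.findContours(k,0,2)[0] if cv2.contourArea(c)>amin],key=cv2.contourArea)[::-1]
E
cat > m.py <<'E'
from h import *
T=pickle.load(open("pics/top0.pkl","rb"));S=pickle.load(open("pics/side0.pkl","rb"))
def rect(n,cs,z):
    r=cv2.minAreaRect(cs[0]);b=cv2.boxPoints(r);P=np.array([onz(T,*p,z) for p in b])
    e=P[1]-P[0],P[2]-P[1];L=max(e,key=np.linalg.norm)
    print(n,r[0],"ctr",P.mean(0).round(3),"sides",[round(np.linalg.norm(x),3) for x in e],"long axis deg",round(np.degrees(np.arctan2(L[1],L[0])),1))
rect("blue",blobs(T,(100,120,60),(125,255,255),(165,190,345,255)),.013)
rect("red",blobs(T,(0,180,120),(8,255,255),(400,155,470,210)),.013)
rect("cradle",blobs(T,(0,0,0),(180,255,60),(235,160,300,203)),.013)
rect("dish",blobs(T,(90,20,0),(140,255,110),(300,165,340,200)),.015)
rect("tape",blobs(T,(18,110,80),(35,255,255),(310,205,345,240)),.05)
rect("tintop",blobs(T,(30,20,20),(90,255,220),(170,160,205,190)),.19)
rect("jar",blobs(T,(0,0,170),(180,40,255),(218,193,245,220)),.079)
# two-view heights (crop px -> frame px)
tc=lambda u,v:(165+(u-1.7)/4.4,155+(v-1.7)/4.4)
sc=lambda u,v:(235+(u-1.75)/4.5,175+(v-1.75)/4.5)
for n,a,b in [("tinrim c",(97,93),(184,236)),("beech right corner far/near end",(240,80),(275,292)),("beech right-bottom",(225,160),None),
  ("dish c",(678,122),(302,248)),("blue screw",(285,390),(533,457)),("jar lid",(290,227),(356,338)),("cork far corner",(252,160),(272,368)),
  ("batt corner",(138,213),(300,487)),("yellow strip end",(543,93),(278,291))]:
    p=tc(*a);
    if b: P,g=tri(T,p,S,sc(*b));print(n,P.round(3),"gap",g.round(4))
for n,a,z in [("beech TR",(240,80),.13),("beech BR",(225,160),.13),("cork TR",(253,82),.088),("cork BR",(248,165),.088),("cork BL",(75,150),.088),
  ("bat TL?",(150,62),.056),("bat TR",(228,65),.056),("bat body BL",(135,213),.042),("bat body BR",(230,212),.042)]:
    print(n,onz(T,*tc(*a),z).round(3))
E
python3 m.py
```

```text
blue (212.09475708007812, 232.10475158691406) ctr [0.367 0.338 0.013] sides [np.float64(0.091), np.float64(0.145)] long axis deg -94.1
red (434.75885009765625, 182.87562561035156) ctr [ 0.507 -0.369  0.013] sides [np.float64(0.094), np.float64(0.146)] long axis deg -95.6
cradle (266.4804992675781, 183.03314208984375) ctr [0.519 0.164 0.013] sides [np.float64(0.096), np.float64(0.149)] long axis deg -95.4
dish (319.0, 182.0) ctr [ 0.518 -0.004  0.015] sides [np.float64(0.07), np.float64(0.07)] long axis deg 178.7
tape (327.67999267578125, 222.76002502441406) ctr [ 0.387 -0.029  0.05 ] sides [np.float64(0.065), np.float64(0.036)] long axis deg -38.1
tintop (188.39657592773438, 176.7413787841797) ctr [0.52  0.358 0.19 ] sides [np.float64(0.046), np.float64(0.063)] long axis deg -114.4
jar (230.5, 206.0) ctr [0.443 0.265 0.079] sides [np.float64(0.052), np.float64(0.049)] long axis deg -91.3
tinrim c [0.524 0.364 0.187] gap 0.0009
beech right corner far/near end [0.514 0.286 0.118] gap 0.052
dish c [ 0.517 -0.003  0.01 ] gap 0.0014
blue screw [0.33  0.284 0.008] gap 0.0016
jar lid [0.442 0.265 0.075] gap 0.002
cork far corner [0.49  0.293 0.067] gap 0.0015
batt corner [0.459 0.382 0.04 ] gap 0.0014
yellow strip end [0.53  0.092 0.02 ] gap 0.0202
beech TR [0.538 0.286 0.13 ]
beech BR [0.484 0.296 0.13 ]
cork TR [0.543 0.288 0.088]
cork BR [0.485 0.291 0.088]
cork BL [0.499 0.411 0.088]
bat TL? [0.564 0.369 0.056]
bat TR [0.56  0.313 0.056]
bat body BL [0.458 0.383 0.042]
bat body BR [0.457 0.315 0.042]
```

Run:
```python
import cv2
t=cv2.imread("pics/top0.png")[160:210,170:230];s=cv2.imread("pics/side0.png")[215:300,255:315]
a=cv2.resize(t,(480,400),interpolation=cv2.INTER_CUBIC);b=cv2.resize(s,(300,425),interpolation=cv2.INTER_CUBIC)
b=cv2.resize(s,None,fx=5,fy=5,interpolation=cv2.INTER_CUBIC)
o=cv2.copyMakeBorder(a,0,25,0,0,0);cv2.imwrite("pics/pile.png",cv2.convertScaleAbs(cv2.hconcat([o,b]),alpha=1.2))
```

```text
(no output)
```

View pics/pile.png

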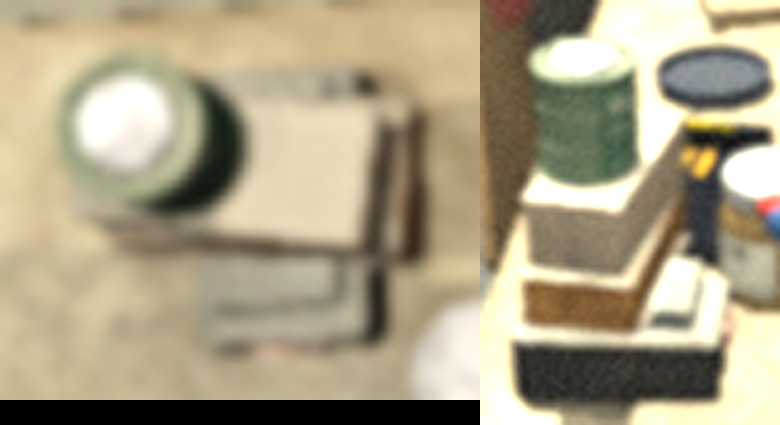

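Tin top triangulates at (0.523, 0.363, 0.187). Expected height is 0.191, so that fits. The tray sizes and orientations also match, with every long axis about 4–6° off y. The beech looks almost parallel to the cork, so I'll measure it again once the tin is off. First I go up, turn so the fingers close along x, and move above the tin.

```bash
python3 -m crank '{"travel":[[0,0,4],[0,0,8],[0,0,12],[0,0,12],[0,0,12]],"turn":[[0,0,-8],[0,0,-16],[0,0,-24],[0,0,-32],[0,0,-40]],"gripper":[0,0,0,0,0]}' 40
python3 -m crank '{"travel":[[5,-4,0],[10,-8,0],[15,-12,0],[20,-15,0],[24,-18,0]],"turn":[[0,0,-8],[0,0,-16],[0,0,-24],[0,0,-32],[0,0,-32]],"gripper":[0,0,0,0,0]}'
python3 -m crank '{"travel":[[2,-2,0],[4.7,-3.6,0],[4.7,-3.6,0],[4.7,-3.6,0],[4.7,-3.6,0]],"turn":[[0,0,0],[0,0,0],[0,0,0],[0,0,0],[0,0,0]],"gripper":[0,0,0,0,0]}'
```

```text
clock: 0.6
position: [0.2358, 0.579, 0.3523]
tool_rot: [3.141, -0.001, 2.051]
force: [0.9, -0.3, -0.6]
grip_width: 0.0855
finger_force: 0.0
clock: 1.1
position: [0.4361, 0.4266, 0.3512]
tool_rot: [-3.141, 0.0, 1.493]
force: [1.3, 0.5, 0.3]
grip_width: 0.0853
finger_force: 0.0
clock: 1.6
position: [0.4812, 0.3927, 0.351]
tool_rot: [-3.141, 0.0, 1.499]
force: [-0.5, 0.5, 0.1]
grip_width: 0.0853
finger_force: 0.0
```

```bash
python3 -m crank '{"travel":[[2,-1.5,0],[4.2,-3,0],[4.2,-3,0],[4.2,-3,-3],[4.2,-3,-6]],"turn":[[0,0,0],[0,0,0],[0,0,0],[0,0,0],[0,0,0]],"gripper":[0,0,0,0,0]}' 40
python3 -m crank '{"travel":[[0,0,-3],[0,0,-6],[0,0,-9],[0,0,-11],[0,0,-12]],"turn":[[0,0,0],[0,0,0],[0,0,0],[0,0,0],[0,0,0]],"gripper":[0,0,0,0,0]}'
python3 - <<'E'
from workcell import bot;import cv2
f=[bot.grab_frame(n)["pixels"][:,:,::-1] for n in("top","side")]
a=cv2.resize(f[0][150:215,155:235],(400,325));b=cv2.resize(f[1][200:300,240:320],(400,500))
cv2.imwrite("pics/g1.png",cv2.hconcat([cv2.copyMakeBorder(a,0,175,0,0,0),b]));print(bot.observe()["position"],bot.observe()["force"])
E
```

```text
clock: 2.1
position: [0.5232, 0.3632, 0.2909]
tool_rot: [3.141, -0.001, 1.5]
force: [-0.1, 0.9, -1.5]
grip_width: 0.0855
finger_force: 0.0
clock: 2.6
position: [0.5223, 0.3627, 0.1695]
tool_rot: [-3.14, 0.001, 1.5]
force: [0.0, 0.2, 0.1]
grip_width: 0.0855
finger_force: 0.0
[0.52291503 0.36249748 0.17040694] [-0.29397227  0.39291584  0.46129946]
```

View pics/g1.png

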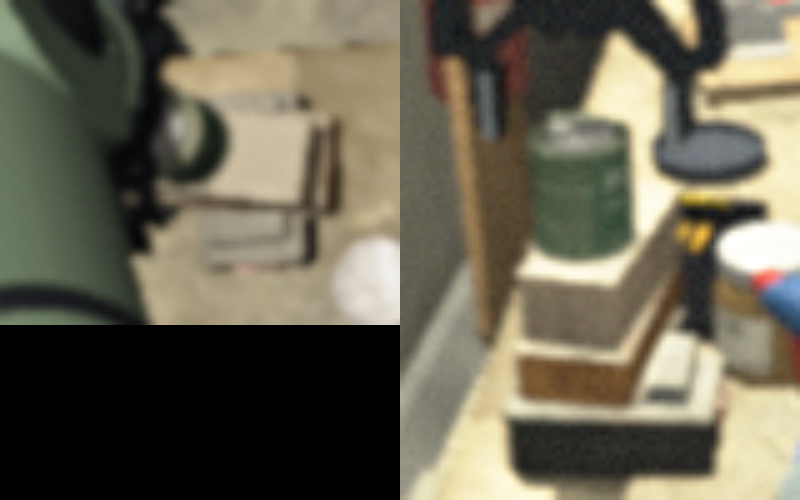

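The fingers stand on both sides of the tin, at about (490,100) and (680,100) in the side crop, with clearance each side. Next I lower, close and lift.

```bash
python3 -m crank '{"travel":[[0,0,-1],[0,0,-2],[0,0,-2],[0,0,-2],[0,0,-2]],"turn":[[0,0,0],[0,0,0],[0,0,0],[0,0,0],[0,0,0]],"gripper":[0,0,0,0.6,0.6]}' 40
python3 -m crank '{"travel":[[0,0,0],[0,0,0],[0,0,0],[0,0,0],[0,0,0]],"turn":[[0,0,0],[0,0,0],[0,0,0],[0,0,0],[0,0,0]],"gripper":[0.8,0.8,0.8,0.8,0.8]}'
python3 -m crank '{"travel":[[0,0,0],[0,0,0],[0,0,0.5],[0,0,1],[0,0,2]],"turn":[[0,0,0],[0,0,0],[0,0,0],[0,0,0],[0,0,0]],"gripper":[0.8,0.8,0.8,0.8,0.8]}'
```

```text
clock: 3.2
position: [0.5242, 0.362, 0.1517]
tool_rot: [3.141, -0.0, 1.498]
force: [0.3, 0.3, -0.1]
grip_width: 0.0592
finger_force: 0.0
clock: 3.7
position: [0.5241, 0.3622, 0.1519]
tool_rot: [3.141, -0.001, 1.498]
force: [-2.6, -1.5, 5.4]
grip_width: 0.0526
finger_force: 41.4
clock: 4.2
position: [0.5238, 0.3618, 0.1715]
tool_rot: [-3.141, 0.001, 1.498]
force: [1.0, 0.4, -2.3]
grip_width: 0.0526
finger_force: 42.3
```

```bash
python3 -m crank '{"travel":[[0,0,3],[0,0,6],[0,0,9],[0,0,12],[0,-3,12]],"turn":[[0,0,0],[0,0,0],[0,0,0],[0,0,0],[0,0,0]],"gripper":[0.8,0.8,0.8,0.8,0.8]}'
python3 -m crank '{"travel":[[0,-3,0],[0,-6,0],[0,-9,0],[0,-12,0],[0,-15,0]],"turn":[[0,0,0],[0,0,0],[0,0,0],[0,0,0],[0,0,0]],"gripper":[0.8,0.8,0.8,0.8,0.8]}'
python3 -m crank '{"travel":[[0,-4,0],[0,-8,0],[0,-12,0],[0,-15,0],[-0.6,-18.5,0]],"turn":[[0,0,0],[0,0,0],[0,0,0],[0,0,0],[0,0,0]],"gripper":[0.8,0.8,0.8,0.8,0.8]}'
```

```text
clock: 4.7
position: [0.5244, 0.3356, 0.2954]
tool_rot: [3.138, -0.005, 1.502]
force: [0.2, -1.0, -3.2]
grip_width: 0.0526
finger_force: 42.7
clock: 5.2
position: [0.5239, 0.1807, 0.2921]
tool_rot: [3.141, -0.0, 1.498]
force: [0.4, 0.1, -2.5]
grip_width: 0.0523
finger_force: 42.7
clock: 5.7
position: [0.5181, -0.0042, 0.292]
tool_rot: [3.141, -0.0, 1.498]
force: [0.2, -0.1, -2.3]
grip_width: 0.0529
finger_force: 42.7
```

```bash
python3 -m crank '{"travel":[[0,0,-3],[0,0,-6],[0,0,-10],[0,0,-14],[0,0,-18]],"turn":[[0,0,0],[0,0,0],[0,0,0],[0,0,0],[0,0,0]],"gripper":[0.8,0.8,0.8,0.8,0.8]}'
python3 -m crank '{"travel":[[0,0,-3],[0,0,-5],[0,0,-6.5],[0,0,-7],[0,0,-7.2]],"turn":[[0,0,0],[0,0,0],[0,0,0],[0,0,0],[0,0,0]],"gripper":[0.8,0.8,0.8,0.8,0.8]}'
python3 -m crank '{"travel":[[0,0,-0.1],[0,0,-0.2],[0,0,-0.3],[0,0,-0.4],[0,0,-0.5]],"turn":[[0,0,0],[0,0,0],[0,0,0],[0,0,0],[0,0,0]],"gripper":[0.8,0.8,0.8,0.8,0.8]}'
```

```text
clock: 6.2
position: [0.5183, -0.003, 0.1107]
tool_rot: [3.14, -0.0, 1.498]
force: [0.8, 0.3, -2.5]
grip_width: 0.0527
finger_force: 42.8
clock: 6.7
position: [0.5182, -0.0031, 0.0395]
tool_rot: [3.141, -0.0, 1.498]
force: [-0.2, 0.6, -2.3]
grip_width: 0.0524
finger_force: 42.8
clock: 7.2
position: [0.5181, -0.003, 0.0344]
tool_rot: [3.141, -0.0, 1.498]
force: [0.3, 0.3, -2.7]
grip_width: 0.0527
finger_force: 42.8
```

```bash
python3 -m crank '{"travel":[[0,0,-0.1],[0,0,-0.2],[0,0,-0.3],[0,0,-0.4],[0,0,-0.4]],"turn":[[0,0,0],[0,0,0],[0,0,0],[0,0,0],[0,0,0]],"gripper":[0.8,0.8,0.8,0.8,0.8]}'
python3 -m crank '{"travel":[[0,0,-0.05],[0,0,-0.1],[0,0,-0.15],[0,0,-0.2],[0,0,-0.2]],"turn":[[0,0,0],[0,0,0],[0,0,0],[0,0,0],[0,0,0]],"gripper":[0.8,0.8,0.8,0.8,0.8]}'
```

```text
clock: 7.7
position: [0.5179, -0.003, 0.0302]
tool_rot: [-3.141, 0.0, 1.498]
force: [-0.2, 0.0, -1.5]
grip_width: 0.0525
finger_force: 42.8
clock: 8.2
position: [0.518, -0.0031, 0.029]
tool_rot: [3.141, -0.0, 1.498]
force: [-5.7, 0.8, 18.2]
grip_width: 0.0529
finger_force: 44.6
```

Contact at TCP 0.0295 puts the tin's underside 22.5 mm below the TCP, which agrees with the pile heights. Next I release it and back away, then look at the pile without the arm over it.

```bash
python3 -m crank '{"travel":[[0,0,0.1],[0,0,0.1],[0,0,0.1],[0,0,0.1],[0,0,0.1]],"turn":[[0,0,0],[0,0,0],[0,0,0],[0,0,0],[0,0,0]],"gripper":[0.3,0,0,0,0]}'
python3 -m crank '{"travel":[[0,0,1],[0,0,3],[0,0,7],[0,0,11],[0,0,15]],"turn":[[0,0,0],[0,0,0],[0,0,0],[0,0,0],[0,0,0]],"gripper":[0,0,0,0,0]}'
python3 -m crank '{"travel":[[0,0,4],[0,0,8],[0,0,12],[0,0,12],[0,0,12]],"turn":[[0,0,0],[0,0,0],[0,0,0],[0,0,0],[0,0,0]],"gripper":[0,0,0,0,0]}'
python3 - <<'E'
from workcell import bot;import cv2,pickle
for n in("side","top"):
    f=bot.grab_frame(n);cv2.imwrite(f"pics/{n}1.png",f["pixels"][:,:,::-1]);pickle.dump(f,open(f"pics/{n}1.pkl","wb"))
t=cv2.imread("pics/top1.png")[160:210,170:230];s=cv2.imread("pics/side1.png")[215:300,255:315]
a=cv2.resize(t,(480,400),interpolation=cv2.INTER_CUBIC);b=cv2.resize(s,None,fx=5,fy=5,interpolation=cv2.INTER_CUBIC)
cv2.imwrite("pics/pile1.png",cv2.hconcat([cv2.copyMakeBorder(a,0,25,0,0,0),b]))
E
```

```text
clock: 8.7
position: [0.5179, -0.0031, 0.0292]
tool_rot: [-3.141, 0.0, 1.498]
force: [0.1, 0.7, -0.5]
grip_width: 0.0854
finger_force: 0.0
clock: 9.2
position: [0.5176, -0.0033, 0.1815]
tool_rot: [3.142, 0.0, 1.498]
force: [0.9, -0.3, -1.3]
grip_width: 0.0853
finger_force: 0.0
clock: 9.7
position: [0.5179, -0.003, 0.3004]
tool_rot: [3.14, -0.001, 1.498]
force: [0.2, -0.1, -0.0]
grip_width: 0.0857
finger_force: 0.0
```

View pics/pile1.png

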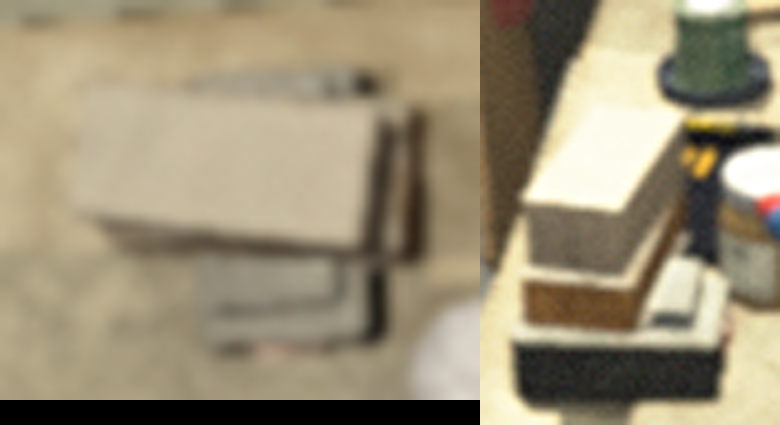

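The tin stands in the dish. The beech top's corners are visible in the top crop at (88,90), (380,108), (362,245) and (75,212), and in the side crop at (527,198), (597,112), (685,115) and (618,210).

```bash
cat > m2.py <<'E'
from h import *
T=pickle.load(open("pics/top1.pkl","rb"));S=pickle.load(open("pics/side1.pkl","rb"))
tc=lambda u,v:(170+(u-3.5)/8,160+(v-3.5)/8); sc=lambda u,v:(255+(u-482)/5,215+(v-2)/5)
A=[(88,90),(380,108),(362,245),(75,212)];B=[(527,198),(597,112),(685,115),(618,210)]
for a,b in zip(A,B): P,g=tri(T,tc(*a),S,sc(*b));print("tri",P.round(3),g.round(4))
P=np.array([onz(T,*tc(*a),.13) for a in A]);print(P.round(3),P.mean(0).round(4))
for i in range(4): d=P[(i+1)%4]-P[i];print(np.linalg.norm(d).round(3),np.degrees(np.arctan2(d[1],d[0])).round(1))
for n,a,z in [("cork TR",(413,108),.088),("cork BR",(403,252),.088),("cork BL",(108,238),.088)]: print(n,onz(T,*tc(*a),z).round(3))
for n,a,z in [("bat TR",(370,80),.042),("bat BL",(208,345),.042),("bat BR",(380,338),.042),("step BL",(215,308),.056),("step BR",(345,295),.056)]: print(n,onz(T,*tc(*a),z).round(3))
E
python3 m2.py
```

```text
tri [0.547 0.401 0.129] 0.0011
tri [0.537 0.294 0.124] 0.0032
tri [0.486 0.3   0.128] 0.0018
tri [0.502 0.406 0.127] 0.0006
[[0.547 0.401 0.13 ]
 [0.537 0.292 0.13 ]
 [0.487 0.299 0.13 ]
 [0.502 0.405 0.13 ]] [0.5181 0.3493 0.13  ]
0.109 -94.9
0.051 172.4
0.107 82.1
0.045 -5.8
cork TR [0.543 0.29  0.088]
cork BR [0.489 0.294 0.088]
cork BL [0.497 0.407 0.088]
bat TR [0.562 0.319 0.042]
bat BL [0.459 0.382 0.042]
bat BR [0.46  0.315 0.042]
step BL [0.472 0.376 0.056]
step BR [0.476 0.325 0.056]
```

Beech top: centre (0.518, 0.349), z about 0.128, long axis about 84.5°. The tool's present orientation suits it.

```bash
python3 -m crank '{"travel":[[0,4,0],[0,8,0],[0,12,0],[0,16,0],[0,20,0]],"turn":[[0,0,0],[0,0,0],[0,0,0],[0,0,0],[0,0,0]],"gripper":[0,0,0,0,0]}' 40
python3 -m crank '{"travel":[[0,4,0],[0,8,0],[0,12,0],[0,15.2,0],[0,15.2,0]],"turn":[[0,0,-1],[0,0,-1],[0,0,-1],[0,0,-1],[0,0,-1]],"gripper":[0,0,0,0,0]}'
python3 -m crank '{"travel":[[0,0,-4],[0,0,-8],[0,0,-12],[0,0,-15],[0,0,-17]],"turn":[[0,0,0],[0,0,0],[0,0,0],[0,0,0],[0,0,0]],"gripper":[0,0,0,0,0]}'
```

```text
clock: 10.3
position: [0.5173, 0.1983, 0.2983]
tool_rot: [-3.14, 0.001, 1.498]
force: [1.4, -1.3, -0.1]
grip_width: 0.0855
finger_force: 0.0
clock: 10.8
position: [0.5162, 0.3534, 0.2972]
tool_rot: [-3.139, 0.001, 1.486]
force: [0.0, -0.4, -0.4]
grip_width: 0.0854
finger_force: 0.0
clock: 11.3
position: [0.5168, 0.3474, 0.126]
tool_rot: [-3.139, 0.003, 1.48]
force: [0.6, 0.1, 0.2]
grip_width: 0.0855
finger_force: 0.0
```

```bash
python3 -m crank '{"travel":[[0,0,-1.5],[0,0,-2.7],[0,0,-2.7],[0,0,-2.7],[0,0,-2.7]],"turn":[[0,0,0],[0,0,0],[0,0,0],[0,0,0],[0,0,0]],"gripper":[0,0,0,0.6,0.6]}' 40
python3 -m crank '{"travel":[[0,0,0],[0,0,0],[0,0,0],[0,0,0],[0,0,0]],"turn":[[0,0,0],[0,0,0],[0,0,0],[0,0,0],[0,0,0]],"gripper":[0.8,0.8,0.8,0.8,0.8]}'
python3 -m crank '{"travel":[[0,0,0],[0,0,0.3],[0,0,1],[0,0,2],[0,0,4]],"turn":[[0,0,0],[0,0,0],[0,0,0],[0,0,0],[0,0,0]],"gripper":[0.8,0.8,0.8,0.8,0.8]}'
python3 -m crank '{"travel":[[0,0,3],[0,0,6],[-2,0,6],[-5,0,6],[-8,-0.5,6]],"turn":[[0,0,1],[0,0,2],[0,0,2],[0,0,2],[0,0,2]],"gripper":[0.8,0.8,0.8,0.8,0.8]}'
```

```text
clock: 11.8
position: [0.5184, 0.3492, 0.1033]
tool_rot: [3.141, -0.001, 1.481]
force: [0.2, 0.4, -0.0]
grip_width: 0.0593
finger_force: 0.0
clock: 12.3
position: [0.5185, 0.3493, 0.1036]
tool_rot: [3.14, -0.001, 1.481]
force: [-0.5, -0.2, 7.2]
grip_width: 0.0516
finger_force: 41.1
clock: 12.8
position: [0.5175, 0.3487, 0.1425]
tool_rot: [-3.141, 0.001, 1.481]
force: [-0.5, 0.4, -1.5]
grip_width: 0.0515
finger_force: 41.7
clock: 13.3
position: [0.437, 0.3443, 0.2031]
tool_rot: [3.141, -0.001, 1.516]
force: [-0.1, 0.4, -1.4]
grip_width: 0.0517
finger_force: 41.8
```

```bash
python3 -m crank '{"travel":[[-3,-0.3,0],[-6,-0.6,0],[-7,-0.6,0],[-7,-0.6,-2],[-7,-0.6,-5]],"turn":[[0,0,0],[0,0,0],[0,0,0],[0,0,0],[0,0,0]],"gripper":[0.8,0.8,0.8,0.8,0.8]}'
python3 -m crank '{"travel":[[0,0,-3],[0,0,-6],[0,0,-9],[0,0,-10.5],[0,0,-11.3]],"turn":[[0,0,0],[0,0,0],[0,0,0],[0,0,0],[0,0,0]],"gripper":[0.8,0.8,0.8,0.8,0.8]}'
python3 -m crank '{"travel":[[0,0,-0.3],[0,0,-0.6],[0,0,-0.9],[0,0,-1.1],[0,0,-1.2]],"turn":[[0,0,0],[0,0,0],[0,0,0],[0,0,0],[0,0,0]],"gripper":[0.8,0.8,0.8,0.8,0.8]}'
```

```text
clock: 13.8
position: [0.3689, 0.3392, 0.1537]
tool_rot: [3.139, -0.004, 1.516]
force: [0.5, 0.9, -2.0]
grip_width: 0.0515
finger_force: 41.9
clock: 14.3
position: [0.3683, 0.3378, 0.0384]
tool_rot: [-3.141, 0.001, 1.515]
force: [0.2, 0.5, -1.7]
grip_width: 0.0516
finger_force: 41.9
clock: 14.8
position: [0.3681, 0.3381, 0.0275]
tool_rot: [3.141, -0.0, 1.516]
force: [1.5, 0.0, -1.8]
grip_width: 0.0517
finger_force: 41.9
```

```bash
python3 -m crank '{"travel":[[0,0,-0.1],[0,0,-0.2],[0,0,-0.3],[0,0,-0.35],[0,0,-0.4]],"turn":[[0,0,0],[0,0,0],[0,0,0],[0,0,0],[0,0,0]],"gripper":[0.8,0.8,0.8,0.8,0.8]}'
python3 -m crank '{"travel":[[0,0,-0.05],[0,0,-0.1],[0,0,-0.1],[0,0,-0.15],[0,0,-0.15]],"turn":[[0,0,0],[0,0,0],[0,0,0],[0,0,0],[0,0,0]],"gripper":[0.8,0.8,0.8,0.8,0.8]}'
```

```text
clock: 15.3
position: [0.368, 0.3379, 0.0233]
tool_rot: [-3.142, 0.0, 1.516]
force: [0.5, -0.4, -1.5]
grip_width: 0.0514
finger_force: 41.9
clock: 15.8
position: [0.368, 0.338, 0.0227]
tool_rot: [-3.142, -0.001, 1.515]
force: [-5.3, -4.3, 24.5]
grip_width: 0.0516
finger_force: 44.5
```

```bash
python3 -m crank '{"travel":[[0,0,0],[0,0,0],[0,0,0],[0,0,0],[0,0,0.5]],"turn":[[0,0,0],[0,0,0],[0,0,0],[0,0,0],[0,0,0]],"gripper":[0.3,0,0,0,0]}'
python3 -m crank '{"travel":[[0,0,3],[0,0,7],[0,0,11],[0,0,15],[0,0,19]],"turn":[[0,0,0],[0,0,0],[0,0,0],[0,0,0],[0,0,0]],"gripper":[0,0,0,0,0]}'
python3 -m crank '{"travel":[[1,-3,4],[2,-6,8],[4,-10,8],[6,-14,8],[8,-18,8]],"turn":[[0,0,0],[0,0,0],[0,0,0],[0,0,0],[0,0,0]],"gripper":[0,0,0,0,0]}'
python3 -m crank '{"travel":[[1,-4,0],[2,-8,0],[2,-10,0],[2,-10,0],[2,-10,0]],"turn":[[0,0,0],[0,0,0],[0,0,0],[0,0,0],[0,0,0]],"gripper":[0,0,0,0,0]}'
python3 - <<'E'
from workcell import bot;import cv2,pickle
for n in("side","top"):
    f=bot.grab_frame(n);cv2.imwrite(f"pics/{n}2.png",f["pixels"][:,:,::-1]);pickle.dump(f,open(f"pics/{n}2.pkl","wb"))
t=cv2.imread("pics/top2.png")[160:255,170:250];s=cv2.imread("pics/side2.png")[215:300,255:315]
a=cv2.resize(t,None,fx=6,fy=6,interpolation=cv2.INTER_CUBIC);b=cv2.resize(s,None,fx=5,fy=5,interpolation=cv2.INTER_CUBIC)
cv2.imwrite("pics/pile2.png",cv2.hconcat([a,cv2.copyMakeBorder(b,0,145,0,0,0)]))
E
```

```text
clock: 16.3
position: [0.3677, 0.3377, 0.0265]
tool_rot: [-3.141, 0.001, 1.516]
force: [0.5, 0.0, 0.3]
grip_width: 0.0853
finger_force: 0.0
clock: 16.8
position: [0.3678, 0.3376, 0.2188]
tool_rot: [3.142, -0.0, 1.515]
force: [-0.2, 0.9, -0.2]
grip_width: 0.0852
finger_force: 0.0
clock: 17.3
position: [0.4483, 0.1563, 0.2976]
tool_rot: [3.141, -0.001, 1.516]
force: [1.0, 0.6, -0.1]
grip_width: 0.0855
finger_force: 0.0
clock: 17.8
position: [0.4678, 0.0581, 0.297]
tool_rot: [-3.142, -0.0, 1.515]
force: [0.4, 1.0, 0.3]
grip_width: 0.0854
finger_force: 0.0
```

View pics/pile2.png

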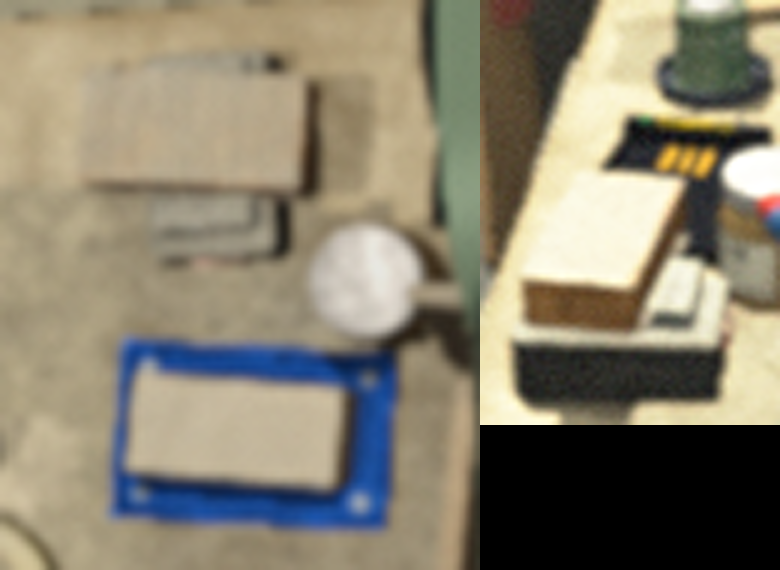

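The beech lies in the blue tray, with its top's corners at (140,365), (348,388), (338,490) and (128,470). The cork top's corners are at (85,72), (308,80), (302,192) and (85,185) in the top crop, and at (527,280), (597,175), (685,182) and (638,292) in the side crop.

```bash
cat > m3.py <<'E'
from h import *
T=pickle.load(open("pics/top2.pkl","rb"));S=pickle.load(open("pics/side2.pkl","rb"))
tc=lambda u,v:(170+(u-2.5)/6,160+(v-2.5)/6); sc=lambda u,v:(255+(u-482)/5,215+(v-2)/5)
def show(A,z):
    P=np.array([onz(T,*tc(*a),z) for a in A]);print(P.round(3).tolist(),P.mean(0).round(4))
    for i in range(4): d=P[(i+1)%4]-P[i];print(np.linalg.norm(d).round(3),np.degrees(np.arctan2(d[1],d[0])).round(1))
print("beech");show([(140,365),(348,388),(338,490),(128,470)],.049)
print("tray");show([(122,338),(398,353),(386,527),(110,515)],.013)
A=[(85,72),(308,80),(302,192),(85,185)];B=[(527,280),(597,175),(685,182),(638,292)]
for a,b in zip(A,B): P,g=tri(T,tc(*a),S,sc(*b));print("tri",P.round(3),g.round(4))
print("cork");show(A,.088)
E
python3 m3.py
```

```text
beech
[[0.403, 0.389, 0.049], [0.389, 0.281, 0.049], [0.337, 0.286, 0.049], [0.35, 0.395, 0.049]] [0.3698 0.3374 0.049 ]
0.109 -97.5
0.053 174.1
0.109 83.5
0.054 -6.4
tray
[[0.42, 0.409, 0.013], [0.409, 0.262, 0.013], [0.317, 0.269, 0.013], [0.326, 0.415, 0.013]] [0.3679 0.3389 0.013 ]
0.148 -94.3
0.092 175.7
0.147 86.4
0.094 -3.7
tri [0.55  0.406 0.085] 0.0019
tri [0.541 0.291 0.085] 0.0072
tri [0.487 0.295 0.085] 0.0001
tri [0.493 0.407 0.082] 0.001
cork
[[0.551, 0.405, 0.088], [0.544, 0.291, 0.088], [0.487, 0.294, 0.088], [0.493, 0.405, 0.088]] [0.5187 0.3489 0.088 ]
0.114 -93.5
0.057 176.8
0.11 86.8
0.058 0.2
```

The beech is well inside the tray: 2 mm off centre and 4° off axis. Cork: centre (0.5185, 0.349), top about 0.086, axis about 87°.

```bash
python3 -m crank '{"travel":[[2,4,0],[4,8,0],[5,12,0],[5,16,0],[5,20,0]],"turn":[[0,0,0],[0,0,0],[0,0,0],[0,0,0],[0,0,0]],"gripper":[0,0,0,0,0]}' 30
python3 -m crank '{"travel":[[0,4,0],[0,7,0],[0,9,0],[0,9,0],[0,9,-4]],"turn":[[0,0,0],[0,0,0],[0,0,0],[0,0,0],[0,0,0]],"gripper":[0,0,0,0,0]}'
python3 -m crank '{"travel":[[0,0,-4],[0,0,-8],[0,0,-12],[0,0,-14.5],[0,0,-15.5]],"turn":[[0,0,0],[0,0,0],[0,0,0],[0,0,0],[0,0,0]],"gripper":[0,0,0,0,0]}'
```

```text
clock: 18.4
position: [0.5173, 0.2608, 0.2965]
tool_rot: [-3.141, 0.0, 1.517]
force: [0.9, 0.2, 1.0]
grip_width: 0.0857
finger_force: 0.0
clock: 18.9
position: [0.5192, 0.35, 0.26]
tool_rot: [3.137, -0.005, 1.517]
force: [1.1, 0.2, -0.5]
grip_width: 0.0853
finger_force: 0.0
clock: 19.4
position: [0.5166, 0.3473, 0.0994]
tool_rot: [-3.139, 0.002, 1.516]
force: [-0.3, -0.3, 0.1]
grip_width: 0.0851
finger_force: 0.0
```

```bash
python3 -m crank '{"travel":[[0,0,-1.5],[0,0,-2.6],[0,0,-2.6],[0,0,-2.6],[0,0,-2.6]],"turn":[[0,0,0],[0,0,0],[0,0,0],[0,0,0],[0,0,0]],"gripper":[0,0,0,0.5,0.5]}' 30
python3 -m crank '{"travel":[[0,0,0],[0,0,0],[0,0,0],[0,0,0],[0,0,0]],"turn":[[0,0,0],[0,0,0],[0,0,0],[0,0,0],[0,0,0]],"gripper":[0.7,0.7,0.7,0.7,0.7]}'
python3 -m crank '{"travel":[[0,0,0],[0,0,0.3],[0,0,1],[0,0,2],[0,0,4]],"turn":[[0,0,0],[0,0,0],[0,0,0],[0,0,0],[0,0,0]],"gripper":[0.7,0.7,0.7,0.7,0.7]}'
python3 -m crank '{"travel":[[0,0,4],[0,0,8],[0,0,12],[0,0,16],[0,-2,19]],"turn":[[0,0,0],[0,0,0],[0,0,0],[0,0,0],[0,0,0]],"gripper":[0.7,0.7,0.7,0.7,0.7]}'
```

```text
clock: 19.9
position: [0.5184, 0.3483, 0.0767]
tool_rot: [3.141, -0.001, 1.516]
force: [-4.6, -1.2, 25.9]
grip_width: 0.0596
finger_force: 24.2
clock: 20.4
position: [0.5184, 0.3482, 0.0769]
tool_rot: [3.141, -0.001, 1.515]
force: [-1.7, -0.6, 5.6]
grip_width: 0.0588
finger_force: 31.8
clock: 20.9
position: [0.5176, 0.3477, 0.1161]
tool_rot: [-3.141, 0.001, 1.516]
force: [-0.0, -0.1, -0.6]
grip_width: 0.0584
finger_force: 32.8
clock: 21.4
position: [0.5176, 0.3299, 0.309]
tool_rot: [3.14, -0.002, 1.518]
force: [0.6, 1.1, -1.1]
grip_width: 0.0587
finger_force: 32.9
```

```bash
python3 -m crank '{"travel":[[0,-4,0],[0,-8,0],[0,-12,0],[0,-16,0],[0,-20,0]],"turn":[[0,0,0],[0,0,0],[0,0,0],[0,0,0],[0,0,0]],"gripper":[0.7,0.7,0.7,0.7,0.7]}'
python3 -m crank '{"travel":[[0,-4,0],[0,-8,0],[0,-12,0],[0,-16,0],[0,-20,0]],"turn":[[0,0,0],[0,0,0],[0,0,0],[0,0,0],[0,0,0]],"gripper":[0.7,0.7,0.7,0.7,0.7]}'
python3 -m crank '{"travel":[[0,-4,0],[0,-8,0],[0,-12,0],[0,-16,0],[0,-20,0]],"turn":[[0,0,-1],[0,0,-2],[0,0,-2.4],[0,0,-2.4],[0,0,-2.4]],"gripper":[0.7,0.7,0.7,0.7,0.7]}'
python3 -m crank '{"travel":[[-0.4,-4,0],[-0.8,-7,0],[-1.1,-9,0],[-1.1,-9.9,0],[-1.1,-9.9,0]],"turn":[[0,0,0],[0,0,0],[0,0,0],[0,0,0],[0,0,0]],"gripper":[0.7,0.7,0.7,0.7,0.7]}'
```

```text
clock: 21.9
position: [0.5176, 0.1263, 0.3068]
tool_rot: [3.141, -0.001, 1.515]
force: [0.8, 0.2, -0.3]
grip_width: 0.0596
finger_force: 32.8
clock: 22.4
position: [0.5176, -0.0737, 0.3068]
tool_rot: [3.141, -0.001, 1.515]
force: [0.8, -0.1, -0.4]
grip_width: 0.0588
finger_force: 32.8
clock: 22.9
position: [0.5176, -0.2736, 0.3067]
tool_rot: [3.141, -0.0, 1.474]
force: [-0.1, 0.3, -0.3]
grip_width: 0.0592
finger_force: 32.8
clock: 23.4
position: [0.5067, -0.3716, 0.3062]
tool_rot: [3.141, 0.0, 1.472]
force: [1.4, 0.6, -1.3]
grip_width: 0.0588
finger_force: 32.8
```

```bash
python3 -m crank '{"travel":[[0,0.2,-3],[0,0.2,-6],[0,0.2,-9],[0,0.2,-12],[0,0.2,-15]],"turn":[[0,0,0],[0,0,0],[0,0,0],[0,0,0],[0,0,0]],"gripper":[0.7,0.7,0.7,0.7,0.7]}'
python3 -m crank '{"travel":[[0,0,-3],[0,0,-6],[0,0,-8.5],[0,0,-10.5],[0,0,-11.5]],"turn":[[0,0,0],[0,0,0],[0,0,0],[0,0,0],[0,0,0]],"gripper":[0.7,0.7,0.7,0.7,0.7]}'
python3 -m crank '{"travel":[[0,0,-0.2],[0,0,-0.4],[0,0,-0.6],[0,0,-0.8],[0,0,-1]],"turn":[[0,0,0],[0,0,0],[0,0,0],[0,0,0],[0,0,0]],"gripper":[0.7,0.7,0.7,0.7,0.7]}'
```

```text
clock: 23.9
position: [0.5079, -0.3672, 0.1551]
tool_rot: [3.141, -0.001, 1.476]
force: [0.2, -0.3, -0.1]
grip_width: 0.0592
finger_force: 32.9
clock: 24.4
position: [0.5073, -0.367, 0.0395]
tool_rot: [-3.14, -0.001, 1.475]
force: [-0.2, -0.2, -0.7]
grip_width: 0.0589
finger_force: 32.8
clock: 24.9
position: [0.5072, -0.3691, 0.0311]
tool_rot: [3.141, 0.0, 1.474]
force: [-0.3, -0.3, -1.4]
grip_width: 0.0588
finger_force: 32.8
```

```bash
python3 -m crank '{"travel":[[0,0,-0.1],[0,0,-0.1],[0,0,-0.2],[0,0,-0.2],[0,0,-0.2]],"turn":[[0,0,0],[0,0,0],[0,0,0],[0,0,0],[0,0,0]],"gripper":[0.7,0.7,0.7,0.7,0.7]}'
python3 -m crank '{"travel":[[0,0,-0.05],[0,0,-0.1],[0,0,-0.1],[0,0,-0.1],[0,0,-0.1]],"turn":[[0,0,0],[0,0,0],[0,0,0],[0,0,0],[0,0,0]],"gripper":[0.7,0.7,0.7,0.7,0.7]}'
```

```text
clock: 25.4
position: [0.507, -0.369, 0.0288]
tool_rot: [-3.142, -0.0, 1.474]
force: [-0.0, 0.1, -0.9]
grip_width: 0.059
finger_force: 32.8
clock: 25.9
position: [0.507, -0.3691, 0.0282]
tool_rot: [3.141, -0.0, 1.474]
force: [-2.3, 0.7, 6.3]
grip_width: 0.0591
finger_force: 33.5
```

```bash
python3 -m crank '{"travel":[[0,0,0],[0,0,0],[0,0,0],[0,0,0],[0,0,0.5]],"turn":[[0,0,0],[0,0,0],[0,0,0],[0,0,0],[0,0,0]],"gripper":[0.3,0,0,0,0]}'
python3 -m crank '{"travel":[[0,0,3],[0,0,7],[0,0,11],[0,0,15],[0,0,19]],"turn":[[0,0,0],[0,0,0],[0,0,0],[0,0,0],[0,0,0]],"gripper":[0,0,0,0,0]}'
python3 -m crank '{"travel":[[0,4,2],[0,8,4],[0,12,6],[0,16,8],[0,20,8]],"turn":[[0,0,0],[0,0,8],[0,0,16],[0,0,24],[0,0,32]],"gripper":[0,0,0,0,0]}'
python3 -m crank '{"travel":[[-1,4,0],[-2,8,0],[-3,10,0],[-3,10,0],[-3,10,0]],"turn":[[0,0,8],[0,0,16],[0,0,24],[0,0,32],[0,0,40]],"gripper":[0,0,0,0,0]}'
python3 - <<'E'
from workcell import bot;import cv2,pickle
for n in("side","top"):
    f=bot.grab_frame(n);cv2.imwrite(f"pics/{n}3.png",f["pixels"][:,:,::-1]);pickle.dump(f,open(f"pics/{n}3.pkl","wb"))
t=cv2.imread("pics/top3.png");s=cv2.imread("pics/side3.png")[215:300,255:315]
a=cv2.resize(t[155:220,185:245],None,fx=8,fy=8,interpolation=cv2.INTER_CUBIC);b=cv2.resize(s,None,fx=5,fy=5,interpolation=cv2.INTER_CUBIC)
b[345:,:]=0;b[345:425,0:300]=cv2.resize(t[160:205,400:470],(300,80))
cv2.imwrite("pics/pile3.png",cv2.hconcat([a,cv2.copyMakeBorder(b,0,95,0,0,0)]))
E
```

```text
clock: 26.4
position: [0.5067, -0.3689, 0.0324]
tool_rot: [-3.141, -0.0, 1.474]
force: [-0.4, 0.1, 0.4]
grip_width: 0.0854
finger_force: 0.0
clock: 26.9
position: [0.5067, -0.3689, 0.2249]
tool_rot: [3.141, 0.0, 1.473]
force: [1.0, 0.7, 0.2]
grip_width: 0.0853
finger_force: 0.0
clock: 27.4
position: [0.5074, -0.168, 0.3055]
tool_rot: [3.138, 0.002, 2.038]
force: [1.7, -0.3, -0.7]
grip_width: 0.0858
finger_force: 0.0
clock: 27.9
position: [0.4767, -0.0684, 0.3034]
tool_rot: [3.141, 0.001, 2.737]
force: [-0.1, -0.6, -0.3]
grip_width: 0.0855
finger_force: 0.0
```

View pics/pile3.png

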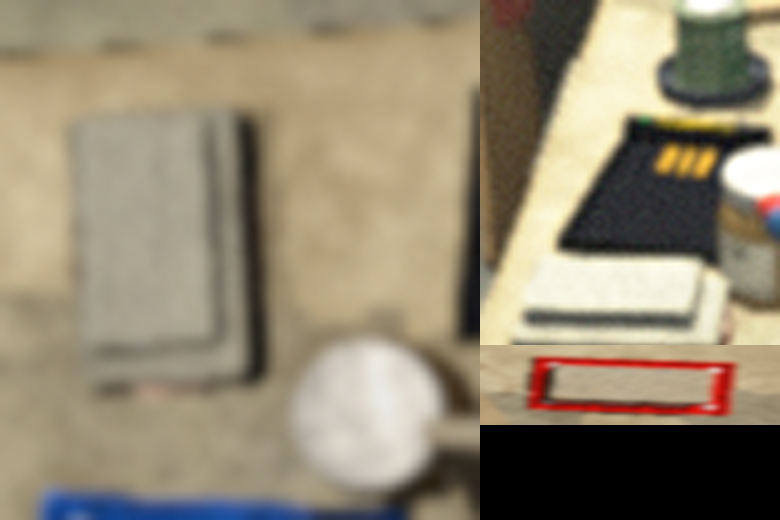

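The cork sits in the red tray. Battery step-top corners in the top crop are at (76,116), (208,118), (214,340) and (84,350), and in the side crop at (525,310), (540,257), (698,261) and (693,318). The body's grey/dark edge runs from (238,113) to (244,378).

```bash
cat > m4.py <<'E'
from h import *
T=pickle.load(open("pics/top3.pkl","rb"));S=pickle.load(open("pics/side3.pkl","rb"))
tc=lambda u,v:(185+(u-3.5)/8,155+(v-3.5)/8); sc=lambda u,v:(255+(u-482)/5,215+(v-2)/5)
A=[(76,116),(208,118),(214,340),(84,350)];B=[(525,310),(540,257),(698,261),(693,318)]
def show(A,z):
    P=np.array([onz(T,*tc(*a),z) for a in A]);print(P.round(3).tolist(),P.mean(0).round(4))
    for i in range(len(A)-1): d=P[(i+1)%4]-P[i];print(np.linalg.norm(d).round(3),np.degrees(np.arctan2(d[1],d[0])).round(1))
for a,b in zip(A,B): P,g=tri(T,tc(*a),S,sc(*b));print("tri",P.round(3),g.round(4))
print("step");show(A,.056)
print("body TR,BR,BL");show([(238,113),(244,378),(92,388)],.042)
for n in(T,):
    c=blobs(n,(0,150,100),(8,255,255),(400,155,470,210));r=cv2.minAreaRect(np.vstack(c));print("red",onz(n,*r[0],.013).round(3))
hsv=cv2.cvtColor(T["pixels"],cv2.COLOR_RGB2HSV)[165:205,410:465];m=cv2.morphologyEx(cv2.inRange(hsv,(0,0,70),(30,110,255)),2,np.ones((3,3)))
n,l,st,ce=cv2.connectedComponentsWithStats(m);k=l[18,25];print("cork",st[k],onz(T,ce[k][0]+410,ce[k][1]+165,.039).round(3))
E
python3 m4.py
```

```text
tri [0.56  0.383 0.054] 0.0058
tri [0.561 0.332 0.055] 0.0004
tri [0.475 0.329 0.056] 0.0013
tri [0.471 0.381 0.052] 0.0017
step
[[0.563, 0.383, 0.056], [0.561, 0.331, 0.056], [0.474, 0.329, 0.056], [0.471, 0.38, 0.056]] [0.5174 0.3559 0.056 ]
0.052 -92.3
0.087 -178.5
0.051 93.1
body TR,BR,BL
[[0.565, 0.323, 0.042], [0.46, 0.321, 0.042], [0.458, 0.381, 0.042]] [0.4944 0.3418 0.042 ]
0.105 -178.8
0.06 92.5
red [ 0.507 -0.37   0.013]
cork [  6   7  40  22 733] [ 0.506 -0.363  0.039]
```

Battery: axis about 1.5°, step centre (0.517, 0.356), body centre about (0.512, 0.356), step top about 0.055. Its height, size and gap to the jar all fit. Next I move over it and check the cradle's height from two views.

```bash
python3 - <<'E'
from h import *
T=pickle.load(open("pics/top0.pkl","rb"));S=pickle.load(open("pics/side3.pkl","rb"))
tc=lambda u,v:(165+(u-1.7)/4.4,155+(v-1.7)/4.4);sc=lambda u,v:(255+(u-482)/5,215+(v-2)/5)
for a,b in [((350,50),(560,243)),((479,127),(668,160))]: P,g=tri(T,tc(*a),S,sc(*b));print(P.round(3),g.round(4))
C=np.array([onz(T,*tc(*a),z) for a,z in [((350,50),.013),((555,63),.021),((545,198),.021),((342,187),.013)]]);print(C.round(3).tolist(),C.mean(0).round(4))
E
python3 -m crank '{"travel":[[1,4,0],[2,8,0],[3.5,12,0],[3.8,16,0],[3.8,20,0]],"turn":[[0,0,8],[0,0,16],[0,0,24.7],[0,0,24.7],[0,0,24.7]],"gripper":[0,0,0,0,0]}' 60
python3 -m crank '{"travel":[[0,4,0],[0,8,0],[0,12,0],[0,16,0],[0,20,0]],"turn":[[0,0,0],[0,0,0],[0,0,0],[0,0,0],[0,0,0]],"gripper":[0,0,0,0,0]}'
python3 -m crank '{"travel":[[0,2.4,0],[0,2.4,0],[0,2.4,-4],[0,2.4,-8],[0,2.4,-12]],"turn":[[0,0,0],[0,0,0],[0,0,0],[0,0,0],[0,0,0]],"gripper":[0,0,0,0,0]}'
python3 -m crank '{"travel":[[0,0,-4],[0,0,-7],[0,0,-9],[0,0,-10],[0,0,-10]],"turn":[[0,0,0],[0,0,0],[0,0,0],[0,0,0],[0,0,0]],"gripper":[0,0,0,0,0]}'
```

```text
[0.576 0.235 0.008] 0.0024
[0.521 0.141 0.017] 0.0084
[[0.576, 0.235, 0.013], [0.562, 0.085, 0.021], [0.464, 0.093, 0.021], [0.476, 0.241, 0.013]] [0.5193 0.1634 0.017 ]
clock: 28.5
position: [0.5152, 0.1322, 0.3028]
tool_rot: [-3.141, 0.0, -3.127]
force: [1.1, 0.2, 0.3]
grip_width: 0.0857
finger_force: 0.0
clock: 29.0
position: [0.5149, 0.3323, 0.3029]
tool_rot: [-3.141, 0.0, -3.127]
force: [0.2, -0.3, 0.2]
grip_width: 0.0851
finger_force: 0.0
clock: 29.5
position: [0.5153, 0.354, 0.1818]
tool_rot: [-3.141, 0.001, -3.127]
force: [0.2, 1.0, 0.0]
grip_width: 0.0855
finger_force: 0.0
clock: 30.0
position: [0.5148, 0.3541, 0.082]
tool_rot: [-3.14, -0.001, -3.124]
force: [-0.1, -0.2, 0.6]
grip_width: 0.0855
finger_force: 0.0
```

```bash
python3 -m crank '{"travel":[[0,0.2,-1],[0,0.2,-2.2],[0,0.2,-3.4],[0,0.2,-4.5],[0,0.2,-5]],"turn":[[0,0,0.5],[0,0,0.5],[0,0,0.5],[0,0,0.5],[0,0,0.5]],"gripper":[0,0,0,0,0]}' 60
python3 -m crank '{"travel":[[0,0,-0.8],[0,0,-1.6],[0,0,-1.6],[0,0,-1.6],[0,0,-1.6]],"turn":[[0,0,0],[0,0,0],[0,0,0],[0,0,0],[0,0,0]],"gripper":[0,0,0,0.3,0.3]}'
python3 -m crank '{"travel":[[0,0,0],[0,0,0],[0,0,0],[0,0,0],[0,0,0]],"turn":[[0,0,0],[0,0,0],[0,0,0],[0,0,0],[0,0,0]],"gripper":[0.5,0.5,0.5,0.5,0.5]}'
```

```text
clock: 30.5
position: [0.5145, 0.3566, 0.0313]
tool_rot: [-3.141, -0.001, -3.113]
force: [-0.1, 0.3, 0.4]
grip_width: 0.0859
finger_force: 0.0
clock: 31.0
position: [0.5152, 0.3571, 0.0175]
tool_rot: [3.141, 0.001, -3.113]
force: [0.0, -0.5, -3.0]
grip_width: 0.0666
finger_force: 67.6
clock: 31.5
position: [0.5152, 0.3572, 0.0174]
tool_rot: [3.141, 0.001, -3.113]
force: [-0.9, -1.0, 6.4]
grip_width: 0.0662
finger_force: 68.8
```

```bash
python3 -m crank '{"travel":[[0,0,0.3],[0,0,1],[0,0,3],[0,0,6],[0,0,9]],"turn":[[0,0,0],[0,0,0],[0,0,0],[0,0,0],[0,0,0]],"gripper":[0.5,0.5,0.5,0.5,0.5]}'
python3 -m crank '{"travel":[[0,0,4],[0,0,8],[0,0,12],[0,0,14],[0,0,14]],"turn":[[0,0,0],[0,0,0],[0,0,-5],[0,0,-12],[0,0,-19]],"gripper":[0.5,0.5,0.5,0.5,0.5]}'
python3 -m crank '{"travel":[[0,-2,0],[0,-4,0],[0,-7,0],[0,-10,0],[0,-13,0]],"turn":[[0,0,-7],[0,0,-14],[0,0,-21],[0,0,-28],[0,0,-35]],"gripper":[0.5,0.5,0.5,0.5,0.5]}'
python3 -m crank '{"travel":[[0,-3,0],[0,-5,0],[0.4,-6.1,0],[0.4,-6.1,0],[0.4,-6.1,0]],"turn":[[0,0,-7],[0,0,-14],[0,0,-21],[0,0,-28],[0,0,-35]],"gripper":[0.5,0.5,0.5,0.5,0.5]}'
```

```text
clock: 32.0
position: [0.5147, 0.3567, 0.1079]
tool_rot: [-3.141, -0.001, -3.113]
force: [0.8, -0.0, -3.7]
grip_width: 0.0668
finger_force: 68.5
clock: 32.5
position: [0.5159, 0.3575, 0.2507]
tool_rot: [3.137, 0.003, 2.833]
force: [0.2, -0.2, -4.5]
grip_width: 0.0664
finger_force: 68.7
clock: 33.0
position: [0.5146, 0.2257, 0.2472]
tool_rot: [3.141, -0.0, 2.223]
force: [-0.5, -0.1, -4.5]
grip_width: 0.0669
finger_force: 68.7
clock: 33.5
position: [0.5188, 0.1655, 0.2473]
tool_rot: [-3.142, -0.001, 1.611]
force: [0.0, 0.4, -4.2]
grip_width: 0.0662
finger_force: 68.7
```

```bash
python3 -m crank '{"travel":[[0,0,-2],[0,0,-5],[0,0,-8],[0,0,-11],[0,0,-14]],"turn":[[0,0,-4],[0,0,-7.5],[0,0,-7.5],[0,0,-7.5],[0,0,-7.5]],"gripper":[0.5,0.5,0.5,0.5,0.5]}'
python3 -m crank '{"travel":[[0,0,-2],[0,0,-4],[0,0,-5.5],[0,0,-6.5],[0,0,-7]],"turn":[[0,0,0],[0,0,0],[0,0,0],[0,0,0],[0,0,0]],"gripper":[0.5,0.5,0.5,0.5,0.5]}'
python3 - <<'E'
from workcell import bot;import cv2
f=[bot.grab_frame(n)["pixels"][:,:,::-1] for n in("top","side")]
a=cv2.resize(f[0][150:215,230:310],(400,325));b=cv2.resize(f[1][200:290,260:340],(400,450))
cv2.imwrite("pics/c1.png",cv2.hconcat([cv2.copyMakeBorder(a,0,125,0,0,0),b]));print(bot.observe()["position"],bot.observe()["force"])
E
```

```text
clock: 34.0
position: [0.5188, 0.1661, 0.1061]
tool_rot: [3.141, -0.001, 1.486]
force: [0.5, 0.5, -3.1]
grip_width: 0.0665
finger_force: 68.7
clock: 34.5
position: [0.5189, 0.166, 0.0363]
tool_rot: [-3.141, 0.0, 1.486]
force: [-0.2, 0.3, -3.6]
grip_width: 0.0668
finger_force: 68.5
[0.51899342 0.16595524 0.03674298] [ 0.96581506  0.7723943  -3.92123351]
```

View pics/c1.png

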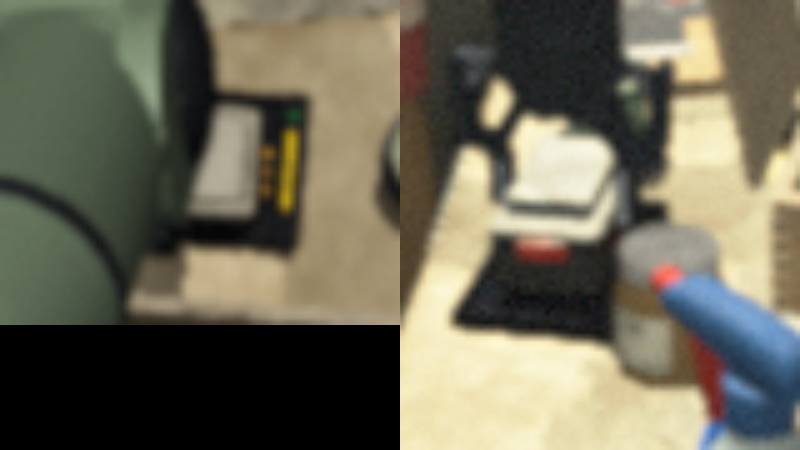

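The battery is held level over the cradle, with the yellow end to its right at (290,170). I'll check its sideways position before lowering further.

Run:
```python
from h import *
T=pickle.load(open("pics/top3.pkl","rb"))
tc=lambda u,v:(230+(u-2)/5,150+(v-2)/5)
for n,a,z in [("body bottom R",(255,218),.061),("step far R",(262,103),.075),("step near R",(250,207),.075),("cradle BR",(297,252),.021),("cradle TR",(308,97),.021),("strip far",(268,146),.008),("strip near",(264,195),.008)]: print(n,onz(T,*tc(*a),z).round(3))
```

```text
body bottom R [0.481 0.114 0.061]
step far R [0.55  0.107 0.075]
step near R [0.486 0.115 0.075]
cradle BR [0.463 0.092 0.021]
cradle TR [0.561 0.083 0.021]
strip far [0.532 0.11  0.008]
strip near [0.501 0.113 0.008]
```

The centre line is within about 2 mm. Lowering gently.

```bash
python3 -m crank '{"travel":[[0,0,-0.3],[0,0,-0.6],[0,0,-0.8],[0,0,-0.9],[0,0,-0.95]],"turn":[[0,0,0],[0,0,0],[0,0,0],[0,0,0],[0,0,0]],"gripper":[0.5,0.5,0.5,0.5,0.5]}'
python3 -m crank '{"travel":[[0,0,-0.04],[0,0,-0.08],[0,0,-0.12],[0,0,-0.16],[0,0,-0.16]],"turn":[[0,0,0],[0,0,0],[0,0,0],[0,0,0],[0,0,0]],"gripper":[0.5,0.5,0.5,0.5,0.5]}'
```

```text
clock: 35.1
position: [0.519, 0.1659, 0.0273]
tool_rot: [3.142, 0.0, 1.486]
force: [-0.3, -1.0, -4.8]
grip_width: 0.0667
finger_force: 68.6
clock: 35.6
position: [0.5189, 0.1659, 0.0256]
tool_rot: [-3.142, 0.0, 1.486]
force: [-1.2, -0.2, -3.9]
grip_width: 0.0669
finger_force: 68.6
```

```bash
python3 -m crank '{"travel":[[0,0,-0.02],[0,0,-0.04],[0,0,-0.06],[0,0,-0.08],[0,0,-0.1]],"turn":[[0,0,0],[0,0,0],[0,0,0],[0,0,0],[0,0,0]],"gripper":[0.5,0.5,0.5,0.5,0.5]}'
```

```text
clock: 36.1
position: [0.5189, 0.166, 0.0247]
tool_rot: [-3.142, 0.0, 1.486]
force: [-0.2, 0.7, -3.9]
grip_width: 0.0668
finger_force: 68.6
```

```bash
python3 -m crank '{"travel":[[0,0,-0.01],[0,0,-0.02],[0,0,-0.03],[0,0,-0.04],[0,0,-0.05]],"turn":[[0,0,0],[0,0,0],[0,0,0],[0,0,0],[0,0,0]],"gripper":[0.5,0.5,0.5,0.5,0.5]}'
```

```text
clock: 36.6
position: [0.519, 0.166, 0.0244]
tool_rot: [-3.142, -0.0, 1.486]
force: [-3.3, -0.5, 8.5]
grip_width: 0.0666
finger_force: 70.0
```

Contact at 12 N net, at the expected height. I release gently by easing the grip first, then back off and look at everything.

```bash
python3 -m crank '{"travel":[[0,0,0],[0,0,0],[0,0,0],[0,0,0],[0,0,0]],"turn":[[0,0,0],[0,0,0],[0,0,0],[0,0,0],[0,0,0]],"gripper":[0.2,0,0,0,0]}' 20
python3 -m crank '{"travel":[[0,0,0.5],[0,0,1.5],[0,0,4],[0,0,8],[0,0,12]],"turn":[[0,0,0],[0,0,0],[0,0,0],[0,0,0],[0,0,0]],"gripper":[0,0,0,0,0]}'
python3 -m crank '{"travel":[[0,0,4],[0,0,8],[0,0,12],[-3,-3,14],[-6,-7,14]],"turn":[[0,0,0],[0,0,0],[0,0,0],[0,0,0],[0,0,0]],"gripper":[0,0,0,0,0]}'
python3 -m crank '{"travel":[[-1,-4,0],[-2,-8,0],[-3,-12,0],[-3,-16,0],[-3,-18,0]],"turn":[[0,0,0],[0,0,0],[0,0,0],[0,0,0],[0,0,0]],"gripper":[0,0,0,0,0]}'
python3 - <<'E'
from workcell import bot;import cv2,pickle
for n in("side","top"):
    f=bot.grab_frame(n);cv2.imwrite(f"pics/{n}4.png",f["pixels"][:,:,::-1]);pickle.dump(f,open(f"pics/{n}4.pkl","wb"))
t=cv2.imread("pics/top4.png")[155:255,165:345];cv2.imwrite("pics/f4.png",cv2.resize(t,(792,440),interpolation=cv2.INTER_CUBIC))
E
```

```text
clock: 37.1
position: [0.519, 0.1659, 0.0242]
tool_rot: [3.142, -0.0, 1.486]
force: [1.3, -1.2, -0.2]
grip_width: 0.0855
finger_force: 0.0
clock: 37.6
position: [0.5187, 0.1656, 0.1461]
tool_rot: [-3.141, 0.0, 1.485]
force: [0.6, 0.4, 0.7]
grip_width: 0.0854
finger_force: 0.0
clock: 38.1
position: [0.4592, 0.0961, 0.2868]
tool_rot: [3.138, -0.002, 1.488]
force: [1.5, -1.7, 0.2]
grip_width: 0.0854
finger_force: 0.0
clock: 38.6
position: [0.4281, -0.087, 0.2852]
tool_rot: [3.14, -0.001, 1.483]
force: [-0.1, 0.6, -0.8]
grip_width: 0.0852
finger_force: 0.0
```

View pics/f4.png

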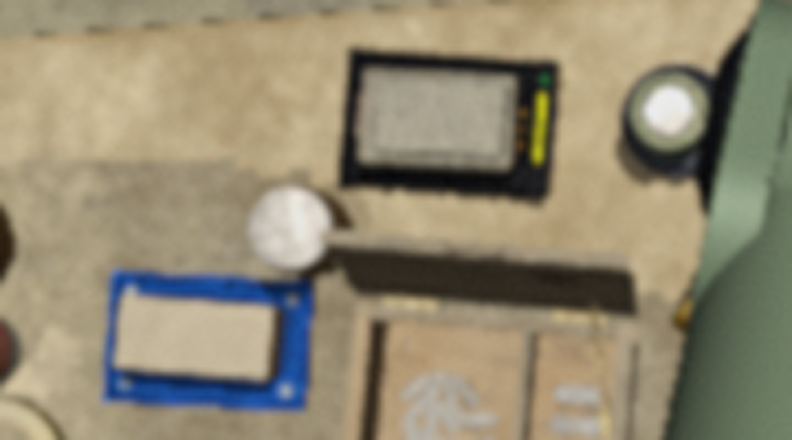

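View pics/side4.png

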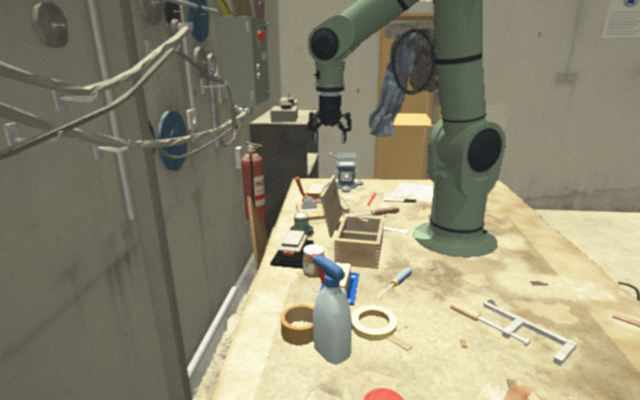

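The battery is flat in the cradle, with its step spanning (358–515, 68–172) in the crop. The beech is in the blue tray, the tin is upright in the dish, and the jar and tape measure haven't moved. One last numeric check before handing in.

Run:
```python
from h import *
from workcell import bot
T=pickle.load(open("pics/top4.pkl","rb"));tc=lambda u,v:(165+(u-1.7)/4.4,155+(v-1.7)/4.4)
s=np.array([onz(T,*tc(*a),.063) for a in [(365,66),(518,74),(512,173),(358,162)]]);print("step c",s.mean(0).round(3),"sides",np.linalg.norm(s[1]-s[0]).round(3),np.linalg.norm(s[2]-s[1]).round(3),"(battery c = step c +5mm y)")
print("tin",onz(T,*tc(673,111),.068).round(3))
d=np.hypot(*(s.mean(0)+[0,.005,0]-[.5195,.1685,.063])[:2]);print("battery err",d.round(4))
if d<.012: print(bot.job_done())
```

```text
step c [0.518 0.164 0.063] sides 0.108 0.07 (battery c = step c +5mm y)
tin [ 0.518 -0.001  0.068]
battery err 0.0019
the job is handed in; nothing more can be done
None
```

The job is handed in at about 38.6 s of the 123 s: tin, beech block, cork block and battery each measured within about 6 mm of the middle of its place, and the jar and tape measure looked unmoved; the hand-in call returned no verdict.

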